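# Set and lock the portion stop of a cutting guide

### The arm

A 7-joint arm with a two-finger parallel gripper is mounted at the origin on the work surface. World frame = base frame: x ahead of the robot, y to its left, z up, the work surface at z = 0. Lengths are in mm, angles in rad, forces in N, time in s.
With the tool pointing down it reaches from about 425 to 1025 mm from the base axis. Payload 3.6 kg.
Tool frame: the origin (TCP) lies at the very end of the fingers, on their centre line; the grasp point (between the pads) lies 19 mm behind it; z points along the fingers, y is the direction in which the jaws open and shut (so a half turn about z gives the same grasp; the last joint's range is limited). The gripper opens to 85 mm and grips with 20 to 120 N. Pads are 22 mm wide; open, the fingers measure 114 mm over their backs; the gripper's body (76 mm by 85 mm) begins 54 mm behind the grasp point. The pads swing forward as they close: fully open they stand 13 mm farther back than shut.
Start: joints at [1.042, 0.591, 0.048, 1.609, -0.033, 0.943, -0.034], TCP at [306.05, -657.239, 231.302] pointing down, gripper open.
Joint ranges: [-2.69, 2.69], [-0.47, 2.24], [-1.27, 1.36], [0.19, 2.51], [-1.53, 4.68], [0.08, 2.07], [-3.09, 3.09]. Speed limits (rad/s): [2.57, 2.57, 3.14, 3.14, 3.14, 3.14, 3.14].

### API

Orientations are given as a unit quaternion [x, y, z, w].
In Python, from plant import robot, viewer gives the robot as it stands. The module is installed in compiled form; this text tells all that it offers.
- The arm moves only by the tool drive_tool, never from a script. Its argument "targets" is a list of rows, each a list of 3 entries, a list of its own where there are three numbers: the finger opening in m, from 0 to 0.0854, then the shift along the world's x, y, z in m, then the turn about the world's z in rad. In form: [[jaw, [dx, dy, dz], roll], ...]. A call has 1 to 8 rows; each row is the pose to reach, as a shift and turn from the pose measured when the call began; what a row does not reach only later rows make up. A row lasts 1/8 s, in which the tool goes at most 62.5 mm and 10.7 degrees, less where a joint would pass 70% of its speed; a pose out of reach is approached as far as the arm can. A call with a gripper value outside its range is refused whole. The fingers move at their own pace and stop on an object; "newtons" is the grip in N (left out, the last holds). Time passes only in rows, so rows that repeat a pose let the fingers close. It gives the time, the measured TCP pose, the force and the opening at its end, in the units of the state.
- robot.state(): the state, without advancing time (a new reading comes with each control period).
- viewer.read_camera(name): name is "side" or "top" or "wrist"; returns (picture, depth): 420x560x3 uint8, red, green, blue; 420x560 float32, mm along the optical axis (not along the pixel's ray), 0 where there is no reading.
- viewer.camera_model(name): a dict with "vertical_fov" (degrees; the focal length in pixels is half the picture's height over the tangent of half this angle, whatever the lens; pixels are square), "cx", "cy" (the principal point, pixels), "position" and "attitude" of the camera in the world. Camera axes: x right, y down, z forward; pixel columns grow to the right and rows downward; lengths in mm; the calibration is good to about 2 mm. A picture is of the moment at which its call begins: read the wrist's pose just before it. camera_model takes no time and is no camera call; for the wrist camera it gives the pose at the moment of the call.
- robot.hand_in(): hands the job in, once; it reports no verdict.
The state is a dict: "t": time; "q": joint angles; "joint_vel": joint speeds; "tau": joint torques, N m; "eef_pos": TCP position; "eef_rot": TCP orientation; "ft_force": force on the tool from outside, world axes, zero at the start; "torque": the same for the moment, N m; "finger_gap": opening from 0.0 (shut) to 1.0 (fully open).
Only numpy, scipy, OpenCV 4.12 (cv2) and the standard library are available. Lean on these libraries where they do the work, as an engineer would, in place of code of your own. Each camera call takes 0.05 s, during which the arm holds its last target.

### The job

Slide the portion stop along the cutting guide's rail to the red mark and lock it there with the blue push-push button on its top. Nobody knows whether the lock is on or off now (one full press clicks it on, the next one off), so feel for it, do not force the button or a locked stop, and make sure it is locked in the end. Leave the cup, the bowl and the steel pan where they stand.

Things in the scene. Friction and masses are not known exactly. Their poses are not given: they have to be found in the camera images.
- guide: Cutting guide, fixed. Origin on the table under the rail's middle; z up, +y along the rail (slide direction), -x towards the green board. Steel rail 350 (y) x 40 (x), top 45 mm above the table. Board 15 high, x -235 to -25. Ledge behind the rail to x +60, 15 high: black tick every 16 mm, one red tick, the mark. Hidden lock notches in the rail every 16 mm, one at each tick and one at the mark.
- mark (a point): Point on the rail's centre line, 45 mm above the table, level with the red tick along the rail (75 mm from the guide's origin towards -y). Axes as the guide's. The stop is at the mark when stop_mid agrees with it along y; it starts 55 mm or more from it, to the +y side.
- stop_mid (a point): Centre of the stop's top face, 87 mm above the table, over the rail's centre line; axes as the guide's. White block 50 (x) x 44 (y) x 40 mm high riding 2 mm above the rail's top; grip it across the 44 mm from above. It slides only along y (-115 to +125 mm), friction about 1 N when unlocked. Locked, a pin holds it in a notch with up to 3 mm play either way.
- cap_top (a point): Centre of the blue button's top: disc 32 mm wide, 8 thick, moving straight down, damped (2 N more at 15 mm/s, back up in 0.4 s). Lock off: 16 mm above stop_mid. Lock on: 12.5, stays down. Spring: 4 N to start from off, 6 N from on, 8 N at full press (6.9 mm below off), then a rubber bump stop, 15 N per mm. Each full press and release switches over; under 6.3 mm may not. Over 25 N harms it.
- rail: The steel rail with its black end pieces, fixed on the guide, same origin and axes as the guide; it holds the hidden notches.
- stop: The sliding stop with button and lock pin; origin 40 mm below stop_mid, axes as the guide's. A steel fence plate 6 mm thick, its top 12 mm above the block's underside, points from its front to x -100 over the board. If the stop stands over 3 mm off a notch, the pin meets a tooth: the button resists halfway or shifts the stop. Forcing it along with over 40 N while locked harms the lock.
- cap: The blue button; origin 16 mm below cap_top, axes as the guide's.
- cup: Yellow cup, 72 mm across, 100 mm high, standing on the green board, 150 to 185 mm in front of the rail; origin at the centre of its underside. Leave alone.
- tub: White bowl, 100 mm across, 60 mm high, standing on the green board, 160 to 180 mm in front of the rail; origin at the centre of its underside. Leave alone.
- pan: Open steel pan 108 x 176 x 65 mm standing on the table beyond the rail (centre 140 to 165 mm from the rail); origin at the centre of its underside. Leave alone.

How it is judged:
By the outcome, as a careful person would: the job done as asked, in the order asked, and still so for the second after the job is handed in, with the robot touching nothing.
It also fails if it takes over 72 s, if anything falls off the work surface, if the arm or the gripper's body presses on something with over 40 N, if the wrist force passes 120 N, or if a joint passes its speed limit or range.

## Working session

There is one attempt and no reset: what is moved stays moved. The work goes in short steps, Python scripts to look and compute and a tool call to move; the robot and the scene stay as the last step left them, time stands still between calls to the robot, and variables do not carry over. Pictures are saved under pics/ and viewed, and the job is handed in when it is done.

Besides the shell and the picture viewer there is one more tool, called after "Emit:" by a JSON object that holds its "api" and its "payload", one argument or row to a line. drive_tool: Moves the arm, as the interface text tells. Its arguments: {"type":"object","properties":{"targets":{"type":"array","items":{"type":"array"}},"newtons":{"type":"number"}},"required":["targets"]}

```bash
mkdir -p pics
python3 - <<'E'
from plant import robot, viewer
import cv2
print(robot.state())
for n in ["side","top","wrist"]:
    print(n,viewer.camera_model(n))
    p,d=viewer.read_camera(n)
    cv2.imwrite(f"pics/{n}0.png",p[:,:,::-1])
    import numpy as np
    np.savez(f"{n}0.npz",p=p,d=d)
E
```

```text
{'t': 0.0, 'q': array([ 1.0414997 ,  0.59210599,  0.04833319,  1.6098702 , -0.03330526,
        0.94268153, -0.03372523]), 'joint_vel': array([ 3.54723768e-05,  6.19494953e-04,  8.26352991e-05,  8.71201757e-04,
       -1.51063821e-03, -1.39527782e-03,  6.73901668e-04]), 'tau': array([-2.06726458e-03, -5.48686445e+01,  1.54598605e+00, -1.98126000e+01,
        9.45121050e-03,  8.77873652e-03, -7.27034433e-06]), 'eef_pos': array([ 305.67581264, -656.47634858,  230.13334378]), 'eef_rot': array([ 9.76350810e-01,  2.16189313e-01, -3.12897487e-04, -1.08558757e-03]), 'ft_force': array([-0.68576898,  0.27955206,  0.96923181]), 'torque': array([ 0.00186692, -0.00443105,  0.0015157 ]), 'finger_gap': 0.9996796983266335}
side {'vertical_fov': 45.72727898268808, 'cx': 272.390914270218, 'cy': 209.65219303791002, 'position': array([344.03951832, 532.31004351, 728.44188079]), 'attitude': array([-0.19307464,  0.90862385, -0.36352466,  0.07053152])}
top {'vertical_fov': 44.8614937123247, 'cx': 288.3960148949509, 'cy': 220.74775596469814, 'position': array([352.05615599, -12.66607951, 981.36345573]), 'attitude': array([ 0.7398207 , -0.66473948,  0.07099062, -0.07580959])}
wrist {'vertical_fov': 71.85179303356558, 'cx': 274.53011074990724, 'cy': 204.91268952958967, 'position': array([ 368.83325277, -628.29666876,  372.73392879]), 'attitude': array([ 0.83561581, -0.53210497, -0.07369567,  0.11480182])}
```

View pics/side0.png

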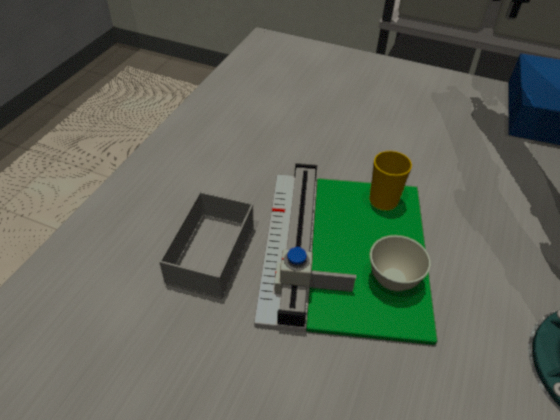

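View pics/top0.png

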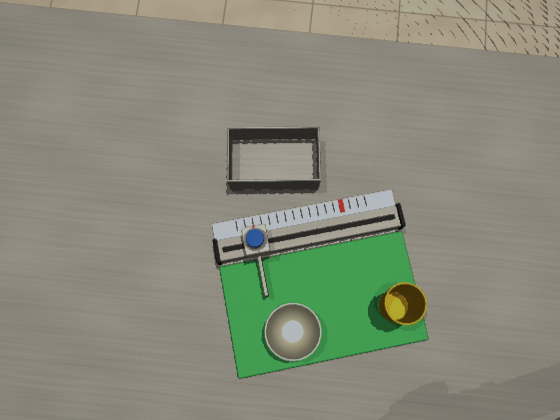

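View pics/wrist0.png

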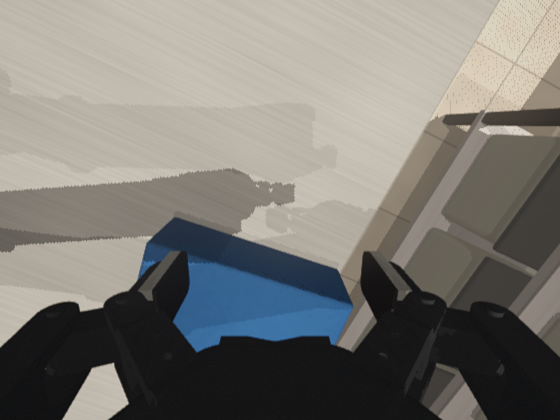

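Top view: stop's blue cap about (256,239), red tick (341,206), bowl (293,332), cup (404,304), pan (274,160). In the side view, cap (297,257) and red tick (279,210). Now I'll measure these.

```bash
cat > h.py <<'E'
import numpy as np, cv2
from scipy.spatial.transform import Rotation as R
def f(m,H=420): return H/2/np.tan(np.radians(m['vertical_fov']/2))
def ray(m,u,v):
    d=np.array([(u-m['cx'])/f(m),(v-m['cy'])/f(m),1.0]); return R.from_quat(m['attitude']).apply(d)
def plane(m,u,v,z):
    d=ray(m,u,v); p=m['position']; return p+d*(z-p[2])/d[2]
def pt(m,u,v,dep): return m['position']+ray(m,u,v)*dep
def tri(m1,uv1,m2,uv2):
    d1=ray(m1,*uv1);d2=ray(m2,*uv2);d1/=np.linalg.norm(d1);d2/=np.linalg.norm(d2)
    A=np.stack([d1,-d2],1);s=np.linalg.lstsq(A,m2['position']-m1['position'],rcond=None)[0]
    a=m1['position']+d1*s[0];b=m2['position']+d2*s[1];return (a+b)/2,np.linalg.norm(a-b)
def masks(p):
    h=cv2.cvtColor(p,cv2.COLOR_RGB2HSV)
    return dict(blue=cv2.inRange(h,(105,120,60),(125,255,255)),
      red=cv2.inRange(h,(0,150,90),(6,255,255))|cv2.inRange(h,(174,150,90),(180,255,255)),
      green=cv2.inRange(h,(50,120,60),(75,255,255)))
def blobs(mk,amin=8):
    n,l,s,c=cv2.connectedComponentsWithStats(mk)
    return [(int(s[i,4]),c[i].round(2).tolist(),s[i,:4].tolist()) for i in range(1,n) if s[i,4]>=amin],l
E
python3 - <<'E'
from h import *
from plant import viewer
for n in ["side","top"]:
    z=np.load(n+"0.npz");p,d=z['p'],z['d'];m=viewer.camera_model(n)
    for k,mk in masks(p).items():
        bl,l=blobs(mk)
        for b in bl:
            u,v=b[1]; dd=d[int(round(v)),int(round(u))]
            print(n,k,b,'depthpt',pt(m,u,v,dd).round(1), 'z15',plane(m,u,v,15).round(1),'z101',plane(m,u,v,101).round(1))
    g=masks(p)['green']; cs=max(cv2.findContours(g,0,1)[0],key=cv2.contourArea)
    h=cv2.convexHull(cs); q=cv2.approxPolyDP(h,8,True)[:,0]
    for u,v in q: print(n,'corner',u,v,plane(m,u,v,15).round(1))
    # depth at table & board check
    for (u,v) in ([(300,300),(60,200)] if n=='top' else [(340,230),(100,350)]): print('z chk',pt(m,u,v,d[v,u]).round(1))
E
```

```text
side blue (1211, [540.0, 81.71], [520, 54, 40, 57]) depthpt [ 172.2 -664.2   91.6] z15 [ 151.5 -808.2   15. ] z101 [ 174.7 -646.6  101. ]
side blue (244, [296.59, 254.66], [287, 246, 19, 17]) depthpt [500.5  61.1 103. ] z15 [522.5  -5.2  15. ] z101 [501.   59.6 101. ]
side red (27, [278.0, 209.67], [272, 209, 12, 3]) depthpt [597.9 -94.7  15.2] z15 [597.9 -94.9  15. ] z101 [567.3 -19.3 101. ]
side green (12716, [363.96, 263.93], [307, 179, 130, 164]) depthpt [404.5 -36.4  13.6] z15 [404.4 -35.3  15. ] z101 [397.1  33.1 101. ]
side corner 318 179 [ 556.5 -211.    15. ]
side corner 416 187 [ 362.8 -272.5   15. ]
side corner 435 342 [257.3  67.8  15. ]
side corner 307 328 [451.4 127.4  15. ]
z chk [469.5 -95.6  13.8]
z chk [738.5 289.9   1.1]
top blue (254, [254.5, 237.76], [246, 229, 18, 18]) depthpt [500.   59.  104.4] z15 [515.   66.3  15. ] z101 [500.5  59.3 101. ]
top red (49, [340.8, 205.51], [338, 200, 6, 12]) depthpt [596.  -93.5  17.5] z15 [596.6 -93.7  15. ] z101 [574.8 -86.5 101. ]
top green (17000, [319.94, 300.04], [220, 232, 208, 146]) depthpt [410.1 -70.2  16.2] z15 [410.2 -70.2  15. ] z101 [405.  -65.1 101. ]
top corner 401 232 [ 556.5 -214.    15. ]
top corner 426 339 [ 360.  -272.3   15. ]
top corner 238 377 [256.1  65.3  15. ]
top corner 220 267 [451.9 124.8  15. ]
z chk [406.5 -33.   11.3]
z chk [5.518e+02 4.603e+02 2.000e-01]
```

Run:
```python
import numpy as np,cv2
p=np.load("top0.npz")['p'][180:275,200:420];cv2.imwrite("pics/topz.png",cv2.resize(p[:,:,::-1],None,fx=3.6,fy=3.6,interpolation=2))
p=np.load("side0.npz")['p'][155:330,230:370];cv2.imwrite("pics/sidez.png",cv2.resize(p[:,:,::-1],None,fx=3.4,fy=3.4,interpolation=2))
```

```text
(no output)
```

View pics/topz.png

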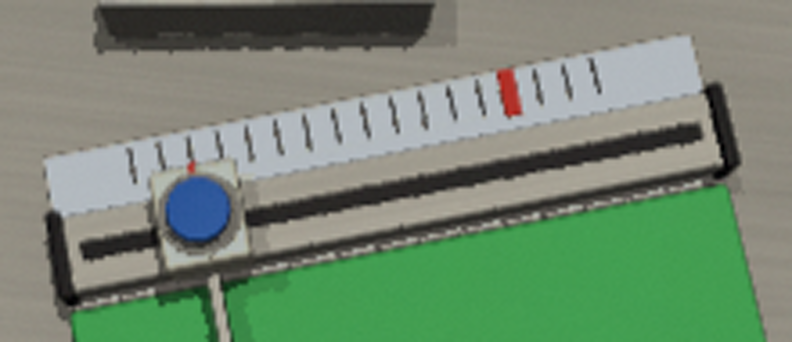

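View pics/sidez.png

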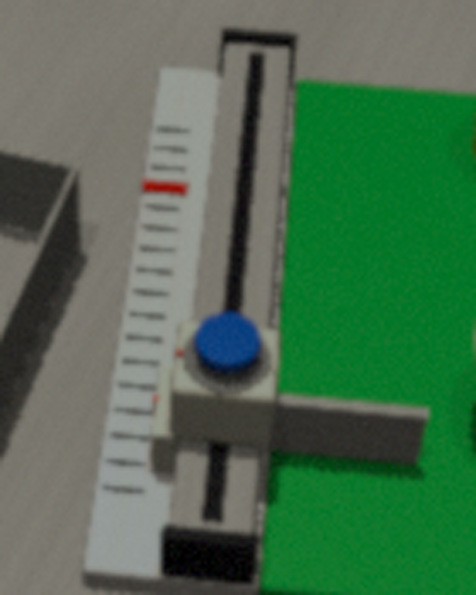

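Both views agree to 1–2 mm. The guide yaw is about 0.30, the stop is near guide y +100 (the 11th notch from the mark), and depth puts the cap at about 103–104, which suggests the lock is off. I'll check that by touch. First, moving over at height.

Emit:
{"api": "drive_tool", "payload": {
  "targets": [
    [0.085,[0.013,0.048,0],-0.017],
    [0.085,[0.026,0.096,0],-0.034],
    [0.085,[0.039,0.144,0],-0.051],
    [0.085,[0.052,0.192,0],-0.068],
    [0.085,[0.065,0.24,0],-0.085],
    [0.085,[0.078,0.288,0],-0.102],
    [0.085,[0.091,0.336,0],-0.12],
    [0.085,[0.104,0.384,0],-0.137]
  ],
  "newtons": 20
}}

```text
t: 1.15
eef_pos: [410.0, -271.0, 230.4]
eef_rot: [0.989, 0.149, -0.0, -0.001]
ft_force: [0.5, -0.6, 0.0]
finger_gap: 0.996
```

Emit:
{"api": "drive_tool", "payload": {
  "targets": [
    [0.085,[0.013,0.047,0],0],
    [0.085,[0.026,0.094,0],0],
    [0.085,[0.039,0.142,0],0],
    [0.085,[0.052,0.189,0],0],
    [0.085,[0.065,0.236,0],0],
    [0.085,[0.078,0.283,-0.01],0],
    [0.085,[0.0905,0.3304,-0.02],0],
    [0.085,[0.0905,0.3304,-0.03],0]
  ]
}}

```text
t: 2.15
eef_pos: [501.7, 64.5, 200.2]
eef_rot: [0.988, 0.153, 0.001, -0.002]
ft_force: [-0.2, -0.1, -0.2]
finger_gap: 0.997
```

Run:
```python
from h import *
from plant import robot, viewer
s=robot.state();m=viewer.camera_model('wrist');p,d=viewer.read_camera('wrist')
print(s['eef_pos'],s['ft_force'],s['q'].round(2),m)
np.savez("wrist1.npz",p=p,d=d);cv2.imwrite("pics/wrist1.png",p[:,:,::-1])
for k,mk in masks(p).items():
    for b in blobs(mk,30)[0]:
        u,v=b[1];print(k,b,plane(m,u,v,15).round(1),plane(m,u,v,103).round(1),pt(m,u,v,d[int(v),int(u)]).round(1))
```

```text
[501.72779721  64.46496617 200.22262405] [-0.21872503 -0.13339831 -0.23484469] [-0.15  0.36 -0.08  2.12  0.04  0.65 -1.53] {'vertical_fov': 71.85179303356558, 'cx': 274.53011074990724, 'cy': 204.91268952958967, 'position': array([567.7000327 ,  84.08342743, 342.90834706]), 'attitude': array([ 0.79961842, -0.58512671, -0.08084287,  0.10817367])}
blue (892, [280.58, 207.08], [264, 191, 35, 34]) [480.3  49.8  15. ] [503.7  59.  103. ] [503.6  59.  102.5]
red (156, [437.72, 147.54], [433, 137, 10, 23]) [598.6 -95.4  15. ] [590.3 -47.3 103. ] [598.4 -93.9  17.9]
green (25048, [350.32, 262.14], [213, 212, 302, 137]) [438.8 -54.5  15. ] [473.4 -17.3 103. ] [438.6 -54.8  14.4]
```

View pics/wrist1.png

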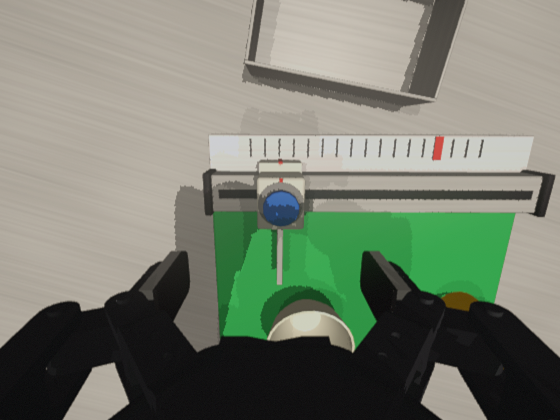

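The wrist view shows the cap at (281,207) and the red tick at (438,148). They are 175.5 mm apart along the rail, in agreement with the other cameras (11 notches is 176). The jaws are square to the rail. Descending to grip the block.

Emit:
{"api": "drive_tool", "payload": {
  "targets": [
    [0.085,[-0.0005,-0.0025,-0.02],-0.004],
    [0.085,[-0.0005,-0.005,-0.05],-0.007],
    [0.085,[-0.0005,-0.005,-0.08],-0.007],
    [0.085,[-0.0005,-0.005,-0.105],-0.007],
    [0.085,[-0.0005,-0.005,-0.125],-0.007],
    [0.085,[-0.0005,-0.005,-0.138],-0.007],
    [0.085,[-0.0005,-0.005,-0.142],-0.007],
    [0.085,[-0.0005,-0.005,-0.142],-0.007]
  ]
}}

```text
t: 3.2
eef_pos: [499.5, 55.9, 57.0]
eef_rot: [0.989, 0.147, -0.001, -0.001]
ft_force: [0.2, -0.3, 0.3]
finger_gap: 0.996
```

Emit:
{"api": "drive_tool", "payload": {
  "targets": [
    [0.085,[-0.001,0.003,0],0.005],
    [0.07,[-0.001,0.003,0],0.005],
    [0.055,[-0.001,0.003,0],0.005],
    [0.05,[-0.001,0.003,0],0.005],
    [0.05,[-0.001,0.003,0],0.005]
  ],
  "newtons": 20
}}

```text
t: 3.82
eef_pos: [498.5, 58.9, 57.1]
eef_rot: [0.989, 0.15, -0.001, -0.001]
ft_force: [-0.2, 1.1, -0.4]
finger_gap: 0.588
```

Run:
```python
from h import *
from plant import robot, viewer
s=robot.state();m=viewer.camera_model('wrist');p,d=viewer.read_camera('wrist')
print(s['eef_pos'],s['ft_force'],s['finger_gap'],s['eef_rot'])
cv2.imwrite("pics/wrist2.png",p[:,:,::-1])
```

```text
[498.52837905  58.92071433  57.0621448 ] [-0.19985338  1.05191658 -0.42417559] 0.5881149481164479 [ 9.88759759e-01  1.49506096e-01 -1.05176823e-03 -9.79826895e-04]
```

View pics/wrist2.png

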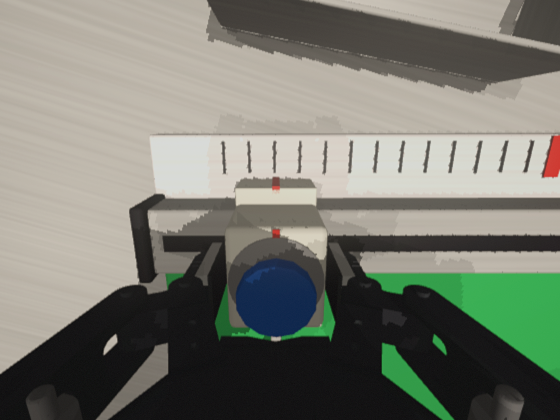

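The fingers straddle the block (columns 228–325), with its pointer at column 276 on the third tick. Closing gently.

Emit:
{"api": "drive_tool", "payload": {
  "targets": [
    [0.046,[0,0,0],0],
    [0.043,[0,0,0],0],
    [0.041,[0,0,0],0],
    [0.041,[0,0,0],0]
  ],
  "newtons": 20
}}

```text
t: 4.38
eef_pos: [498.5, 58.8, 57.1]
eef_rot: [0.989, 0.15, -0.001, -0.001]
ft_force: [-0.2, 0.4, 2.5]
finger_gap: 0.512
```

Gripped. Feeling for the lock with a 5 mm nudge along −y, in small steps.

Emit:
{"api": "drive_tool", "payload": {
  "targets": [
    [0.041,[0.0003,-0.001,0],0],
    [0.041,[0.0006,-0.0019,0],0],
    [0.041,[0.0009,-0.0029,0],0],
    [0.041,[0.0012,-0.0038,0],0],
    [0.041,[0.0015,-0.0048,0],0]
  ]
}}

```text
t: 5.0
eef_pos: [500.0, 54.0, 57.1]
eef_rot: [0.989, 0.15, -0.001, -0.001]
ft_force: [-0.4, 0.5, 2.5]
finger_gap: 0.508
```

Emit:
{"api": "drive_tool", "payload": {
  "targets": [
    [0.041,[0.0003,-0.001,0],0],
    [0.041,[0.0006,-0.0019,0],0],
    [0.041,[0.0009,-0.0029,0],0],
    [0.041,[0.0012,-0.0038,0],0],
    [0.041,[0.0018,-0.0057,0],0]
  ]
}}

```text
t: 5.62
eef_pos: [501.8, 48.3, 57.1]
eef_rot: [0.989, 0.15, -0.001, -0.001]
ft_force: [-0.2, 1.2, 1.6]
finger_gap: 0.513
```

Run:
```python
from h import *
from plant import robot, viewer
s=robot.state();m=viewer.camera_model('wrist');p,d=viewer.read_camera('wrist')
print(s['eef_pos'],s['ft_force'],s['finger_gap'],s['eef_rot'])
cv2.imwrite("pics/wrist3.png",p[:,:,::-1])
```

```text
[501.79796211  48.2807976   57.09377907] [-0.17587014  1.16964362  1.64974499] 0.5127671360987616 [ 9.88740473e-01  1.49633045e-01 -1.12550975e-03 -9.80364441e-04]
```

View pics/wrist3.png

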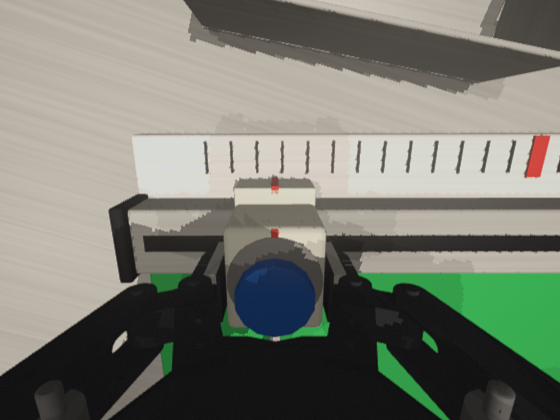

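The stop moved 11 mm with about 1 N, and its pointer now sits between ticks. The lock is off. Sliding on toward the mark.

Emit:
{"api": "drive_tool", "payload": {
  "targets": [
    [0.041,[0.0035,-0.0115,0],0],
    [0.041,[0.0089,-0.0287,0],0],
    [0.041,[0.0148,-0.0478,0],0],
    [0.041,[0.0207,-0.0669,0],0],
    [0.041,[0.0266,-0.086,0],0],
    [0.041,[0.0325,-0.1051,0],0],
    [0.041,[0.0378,-0.1223,0],0],
    [0.041,[0.0413,-0.1338,0],0]
  ]
}}

```text
t: 6.68
eef_pos: [544.2, -87.3, 57.1]
eef_rot: [0.989, 0.149, -0.0, -0.001]
ft_force: [1.2, 2.7, 1.5]
finger_gap: 0.512
```

Run:
```python
from h import *
from plant import robot, viewer
s=robot.state();m=viewer.camera_model('wrist');p,d=viewer.read_camera('wrist')
e=s['eef_pos'];n=np.array([-.2955,.9553])
print(e,s['ft_force'],s['finger_gap'],s['eef_rot'],'s',e[:2]@n)
for b in blobs(masks(p)['red'])[0]:
    for z in (15,): print(b,plane(m,*b[1],z).round(1),plane(m,*b[1],z)[:2]@n)
cv2.imwrite("pics/wrist4.png",p[:,:,::-1])
```

```text
[544.16125461 -87.25100381  57.1385639 ] [1.21536761 2.66332008 1.50413267] 0.5120506214027514 [ 9.88795704e-01  1.49273060e-01 -4.15660987e-04 -6.61225587e-04] s -244.15053467821818
(527, [310.29, 156.43], [303, 137, 15, 40]) [598.1 -95.1  15. ] -267.55709816211527
(22, [274.23, 187.14], [271, 186, 7, 4]) [572.4 -79.2  15. ] -244.7782840833277
(52, [274.23, 232.35], [271, 229, 7, 8]) [542.4 -88.4  15. ] -244.78199826455455
```

View pics/wrist4.png

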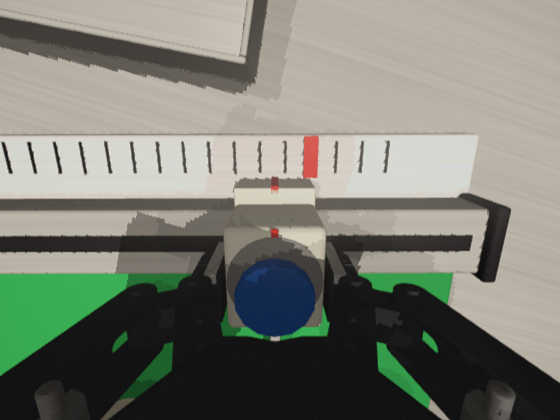

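Emit:
{"api": "drive_tool", "payload": {
  "targets": [
    [0.041,[0.0015,-0.005,0],0],
    [0.041,[0.0037,-0.012,0],0],
    [0.041,[0.0056,-0.018,0],0],
    [0.041,[0.0067,-0.0218,0],0],
    [0.041,[0.0067,-0.0218,0],0],
    [0.041,[0.0067,-0.0218,0],0]
  ]
}}

```text
t: 7.48
eef_pos: [551.7, -111.3, 57.1]
eef_rot: [0.989, 0.149, 0.0, 0.0]
ft_force: [1.6, -0.9, 0.4]
finger_gap: 0.505
```

Run:
```python
from h import *
from plant import robot, viewer
s=robot.state();m=viewer.camera_model('wrist');p,d=viewer.read_camera('wrist')
e=s['eef_pos'];n=np.array([-.2955,.9553])
print(e,s['ft_force'],s['finger_gap'],s['eef_rot'],'s',e[:2]@n)
for b in blobs(masks(p)['red'])[0]:
    for z in (15,): print(b,plane(m,*b[1],z).round(1),plane(m,*b[1],z)[:2]@n)
cv2.imwrite("pics/wrist5.png",p[:,:,::-1])
```

```text
[ 551.66474073 -111.33149509   57.13570846] [ 1.64873731 -0.91914788  0.35574704] 0.5051619941232051 [9.88897272e-01 1.48600135e-01 1.65500225e-04 3.96524304e-04] s -269.3719081439376
(524, [269.95, 156.52], [263, 137, 14, 41]) [598.1 -94.9  15. ] -267.4252110343857
(20, [274.15, 186.95], [271, 186, 7, 3]) [ 580.1 -103.2   15. ] -270.05489861685953
(44, [274.48, 233.02], [271, 230, 7, 8]) [ 549.6 -112.9   15. ] -270.2388828689202
```

View pics/wrist5.png

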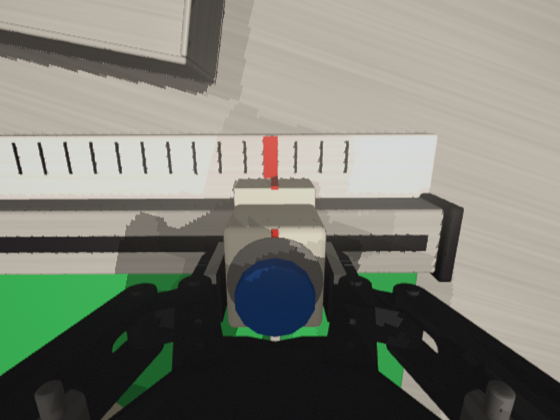

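It overshot by 2.6 mm (pointer column 274, red tick 270). Moving back.

Emit:
{"api": "drive_tool", "payload": {
  "targets": [
    [0.041,[-0.0004,0.0012,0],0],
    [0.041,[-0.0008,0.0025,0],0],
    [0.041,[-0.0008,0.0025,0],0],
    [0.041,[-0.0008,0.0025,0],0]
  ]
}}

```text
t: 8.02
eef_pos: [550.7, -108.3, 57.1]
eef_rot: [0.989, 0.149, 0.0, 0.0]
ft_force: [2.1, 1.1, -0.1]
finger_gap: 0.512
```

```bash
cat > look.py <<'E'
from h import *
from plant import robot, viewer
import sys
s=robot.state();m=viewer.camera_model('wrist');p,d=viewer.read_camera('wrist')
e=s['eef_pos'];n=np.array([-.2955,.9553])
print(e,s['ft_force'],s['finger_gap'],s['eef_rot'],'s',e[:2]@n)
for b in blobs(masks(p)['red'])[0]:
    for z in (15,): print(b,plane(m,*b[1],z).round(1),plane(m,*b[1],z)[:2]@n)
cv2.imwrite(f"pics/{sys.argv[1]}.png",p[:,:,::-1])
E
python3 look.py wrist6
```

```text
[ 550.71120667 -108.33224818   57.13310421] [ 2.12815101  1.06224174 -0.14750824] 0.5119246196136608 [9.88873853e-01 1.48756404e-01 4.64185516e-05 1.79660971e-04] s -266.2249582537896
(524, [275.03, 156.66], [269, 137, 13, 41]) [598. -95.  15.] -267.48220047927424
(21, [274.24, 187.05], [271, 186, 7, 4]) [ 579.1 -100.3   15. ] -266.96490331669247
(49, [274.2, 232.61], [271, 229, 7, 8]) [ 548.9 -109.6   15. ] -266.9087826143911
```

The pointer is within 0.5 mm of the red tick. Releasing, rising, and shutting the fingers above the button.

Emit:
{"api": "drive_tool", "payload": {
  "targets": [
    [0.05,[0,0,0],0],
    [0.06,[0,0,0],0],
    [0.075,[0,0,0],0],
    [0.075,[0,0,0.015],0],
    [0.075,[0,0,0.04],0],
    [0.06,[0,0,0.065],0],
    [0.02,[0,0,0.068],0],
    [0.0,[0,0,0.068],0]
  ]
}}

```text
t: 9.07
eef_pos: [550.6, -108.4, 125.4]
eef_rot: [0.989, 0.149, 0.0, 0.0]
ft_force: [0.3, 0.7, 0.3]
finger_gap: 0.287
```

Emit:
{"api": "drive_tool", "payload": {
  "targets": [
    [0.0,[0,0,0],0],
    [0.0,[0,0,0],0],
    [0.0,[0,0,0],0],
    [0.0,[0,0,0],0]
  ]
}}

```text
t: 9.57
eef_pos: [550.5, -108.3, 125.2]
eef_rot: [0.989, 0.149, 0.0, 0.0]
ft_force: [0.3, -0.9, 0.2]
finger_gap: 0.001
```

```bash
python3 look.py wrist7
python3 - <<'E'
from h import *
from plant import robot, viewer
n=np.array([-.2955,.9553])
for c in ("top","side"):
    m=viewer.camera_model(c);p,d=viewer.read_camera(c);cv2.imwrite(f"pics/{c}7.png",p[:,:,::-1])
    for k in ("red","blue"):
        for b in blobs(masks(p)[k])[0]:
            z=15 if k=="red" else 103; P=plane(m,*b[1],z);print(c,k,b,P.round(1),P[:2]@n)
E
```

```text
[ 550.52773838 -108.32796487  125.16004439] [ 0.32450324 -0.91312915  0.15803219] 0.0006646776414611024 [9.88884425e-01 1.48686129e-01 2.68521866e-05 1.65787566e-04] s -266.1666515289656
(268, [274.92, 147.76], [270, 133, 10, 30]) [598.  -95.1  15. ] -267.56477233041085
(9, [274.22, 167.44], [272, 167, 5, 2]) [581.7 -99.5  15. ] -266.94612750845204
(20, [274.5, 194.0], [273, 192, 4, 5]) [ 558.9 -106.8   15. ] -267.17143368783013
top blue (56, [350.84, 224.14], [345, 221, 14, 7]) [ 542.5 -106.8  103. ] -262.35633247482866
side red (28, [278.07, 209.71], [272, 209, 12, 3]) [597.8 -94.8  15. ] -267.20980004373706
side blue (1095, [538.95, 84.23], [519, 54, 41, 58]) [ 176.8 -630.5  103. ] -654.5869380981825
side blue (24, [556.08, 69.88], [553, 66, 7, 9]) [ 143.2 -714.4  103. ] -724.7821920956393
side blue (60, [300.27, 180.08], [297, 175, 7, 11]) [ 558.9 -103.1  103. ] -263.67381588585073
```

View pics/wrist7.png

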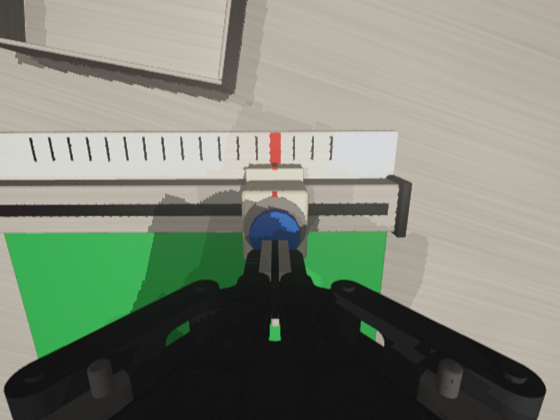

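View pics/side7.png

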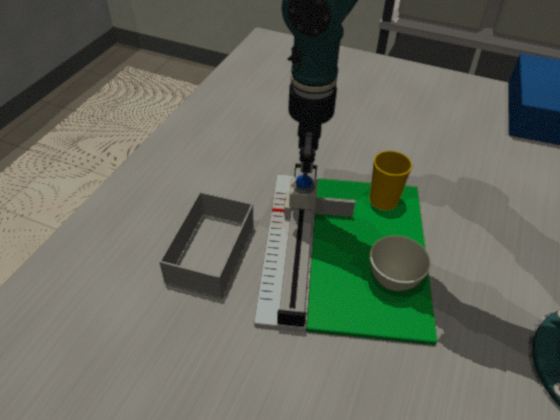

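Seen from the wrist, the stop is still on the red tick (pointer 274, tick 275), and the shut fingers are above the cap. Lowering to just above the button.

Emit:
{"api": "drive_tool", "payload": {
  "targets": [
    [0.0,[0.002,0.0006,-0.006],0],
    [0.0,[0.0029,0.0009,-0.013],0],
    [0.0,[0.0029,0.0009,-0.018],0],
    [0.0,[0.0029,0.0009,-0.0195],0],
    [0.0,[0.0029,0.0009,-0.0195],0],
    [0.0,[0.0029,0.0009,-0.0195],0]
  ]
}}

```text
t: 10.48
eef_pos: [553.7, -107.5, 106.0]
eef_rot: [0.989, 0.149, 0.0, 0.0]
ft_force: [1.2, -0.4, -0.7]
finger_gap: -0.003
```

Emit:
{"api": "drive_tool", "payload": {
  "targets": [
    [0.0,[0,0,-0.0005],0],
    [0.0,[0,0,-0.001],0],
    [0.0,[0,0,-0.0015],0],
    [0.0,[0,0,-0.002],0]
  ]
}}

```text
t: 10.98
eef_pos: [553.6, -107.5, 104.0]
eef_rot: [0.989, 0.149, 0.0, 0.0]
ft_force: [0.1, 0.8, -0.2]
finger_gap: -0.002
```

Emit:
{"api": "drive_tool", "payload": {
  "targets": [
    [0.0,[0,0,-0.0005],0],
    [0.0,[0,0,-0.001],0],
    [0.0,[0,0,-0.0015],0],
    [0.0,[0,0,-0.0015],0]
  ]
}}

```text
t: 11.48
eef_pos: [553.7, -107.6, 102.8]
eef_rot: [0.989, 0.149, 0.0, 0.0]
ft_force: [-1.5, -0.2, 3.9]
finger_gap: -0.007
```

Contact came at about z 103 with 4 N, which confirms the off state. Pressing slowly.

Emit:
{"api": "drive_tool", "payload": {
  "targets": [
    [0.0,[0,0,-0.0005],0],
    [0.0,[0,0,-0.001],0],
    [0.0,[0,0,-0.0015],0],
    [0.0,[0,0,-0.002],0],
    [0.0,[0,0,-0.0025],0],
    [0.0,[0,0,-0.003],0],
    [0.0,[0,0,-0.0035],0],
    [0.0,[0,0,-0.004],0]
  ]
}}

```text
t: 12.48
eef_pos: [553.7, -107.5, 99.1]
eef_rot: [0.989, 0.149, 0.0, 0.0]
ft_force: [-2.3, 0.2, 7.0]
finger_gap: 0.002
```

Emit:
{"api": "drive_tool", "payload": {
  "targets": [
    [0.0,[0,0,-0.0005],0],
    [0.0,[0,0,-0.001],0],
    [0.0,[0,0,-0.0015],0],
    [0.0,[0,0,-0.002],0],
    [0.0,[0,0,-0.0025],0],
    [0.0,[0,0,-0.0025],0]
  ]
}}

```text
t: 13.22
eef_pos: [553.7, -107.5, 97.1]
eef_rot: [0.989, 0.149, 0.0, 0.0]
ft_force: [-1.9, -1.0, 8.9]
finger_gap: 0.002
```

Emit:
{"api": "drive_tool", "payload": {
  "targets": [
    [0.0,[0,0,-0.0004],0],
    [0.0,[0,0,-0.0008],0],
    [0.0,[0,0,-0.0012],0],
    [0.0,[0,0,-0.0012],0]
  ]
}}

```text
t: 13.72
eef_pos: [553.7, -107.6, 96.5]
eef_rot: [0.989, 0.149, 0.0, 0.001]
ft_force: [-1.2, -0.3, 7.8]
finger_gap: 0.003
```

Emit:
{"api": "drive_tool", "payload": {
  "targets": [
    [0.0,[0,0,-0.0004],0],
    [0.0,[0,0,-0.0008],0],
    [0.0,[0,0,-0.001],0],
    [0.0,[0,0,-0.001],0]
  ]
}}

```text
t: 14.22
eef_pos: [553.8, -107.8, 96.2]
eef_rot: [0.989, 0.149, 0.001, 0.001]
ft_force: [-2.2, -0.1, 10.0]
finger_gap: 0.003
```

Emit:
{"api": "drive_tool", "payload": {
  "targets": [
    [0.0,[0,0,-0.0004],0],
    [0.0,[0,0,-0.0008],0],
    [0.0,[0,0,-0.0012],0],
    [0.0,[0,0,-0.0012],0]
  ]
}}

```text
t: 14.72
eef_pos: [553.9, -108.1, 96.1]
eef_rot: [0.989, 0.148, 0.001, 0.001]
ft_force: [-3.3, 0.1, 13.0]
finger_gap: -0.001
```

The bump stop is reached: 13 N, with hardly any more travel. Releasing.

Emit:
{"api": "drive_tool", "payload": {
  "targets": [
    [0.0,[0,0,0.001],0],
    [0.0,[0,0,0.0025],0],
    [0.0,[0,0,0.0045],0],
    [0.0,[0,0,0.007],0],
    [0.0,[0,0,0.009],0],
    [0.0,[0,0,0.009],0],
    [0.0,[0,0,0.009],0]
  ]
}}

```text
t: 15.6
eef_pos: [553.8, -108.1, 105.1]
eef_rot: [0.989, 0.148, 0.001, 0.001]
ft_force: [-0.0, 0.2, -0.1]
finger_gap: -0.004
```

```bash
python3 look.py wrist8
python3 - <<'E'
from h import *
z=cv2.imread("pics/wrist8.png")
cv2.imwrite("pics/wrist8z.png",cv2.resize(z[120:300,190:370],None,fx=3,fy=3))
E
```

```text
[ 553.84912029 -108.09220414  105.07719306] [-0.0285226   0.22554795 -0.07744431] -0.003929780296247645 [9.88931722e-01 1.48366848e-01 5.57743966e-04 1.00844514e-03] s -266.9228976622354
(311, [273.57, 154.15], [269, 139, 10, 32]) [597.9 -94.9  15. ] -267.3356798903017
(21, [274.14, 177.67], [272, 176, 5, 5]) [ 579.9 -100.9   15. ] -267.7551797509677
(27, [273.78, 207.52], [272, 205, 5, 6]) [ 555.7 -108.    15. ] -267.40998492228096
```

View pics/wrist8z.png

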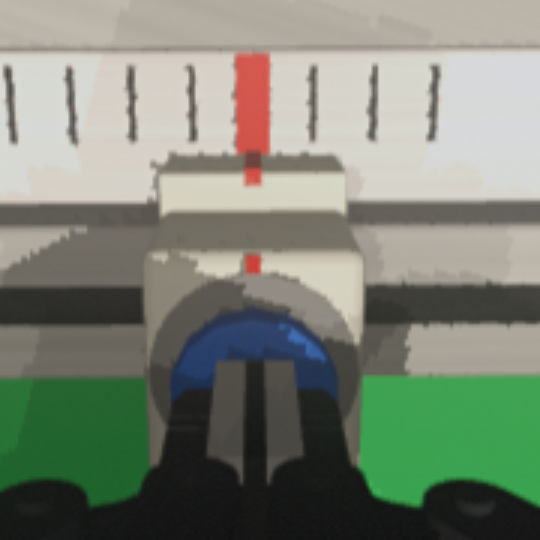

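The stop is on the red mark. Now I'll feel the button height: if locked it should be down at 99.5, with no contact at 101.

Emit:
{"api": "drive_tool", "payload": {
  "targets": [
    [0.0,[0,0,-0.001],0],
    [0.0,[0,0,-0.002],0],
    [0.0,[0,0,-0.003],0],
    [0.0,[0,0,-0.004],0],
    [0.0,[0,0,-0.0042],0],
    [0.0,[0,0,-0.0042],0]
  ]
}}

```text
t: 16.4
eef_pos: [553.8, -108.1, 100.8]
eef_rot: [0.989, 0.148, 0.001, 0.001]
ft_force: [0.4, 0.3, 0.1]
finger_gap: 0.001
```

Emit:
{"api": "drive_tool", "payload": {
  "targets": [
    [0.0,[0,0,-0.0005],0],
    [0.0,[0,0,-0.001],0],
    [0.0,[0,0,-0.0015],0],
    [0.0,[0,0,-0.0015],0]
  ]
}}

```text
t: 16.9
eef_pos: [553.9, -108.1, 99.7]
eef_rot: [0.989, 0.148, 0.001, 0.001]
ft_force: [-0.2, -0.6, 3.4]
finger_gap: 0.003
```

Nothing at 100.8 and contact at 99.7, so the button has stayed down and the lock is on. Confirming with a gentle nudge: rise, open, regrip.

Emit:
{"api": "drive_tool", "payload": {
  "targets": [
    [0.0,[0,0,0.01],0],
    [0.0,[0,0,0.03],0],
    [0.075,[0,0,0.033],0],
    [0.075,[0,0,0.033],0],
    [0.075,[0,0,0.033],0],
    [0.075,[0,0,0.033],0],
    [0.075,[0,0,0.033],0],
    [0.075,[0,0,0.033],0]
  ]
}}

```text
t: 17.9
eef_pos: [553.8, -108.0, 132.5]
eef_rot: [0.989, 0.148, 0.0, 0.001]
ft_force: [0.1, -0.5, 0.6]
finger_gap: 0.877
```

```bash
python3 look.py wrist9
```

```text
[ 553.78205114 -108.0301072   132.47343847] [ 0.1048538  -0.45645404  0.64547361] 0.8767484777780121 [9.88930313e-01 1.48376870e-01 4.10473920e-04 9.85648814e-04] s -266.8437575200564
(258, [274.0, 150.84], [270, 137, 9, 29]) [598.  -95.2  15. ] -267.6594943896545
(15, [274.13, 171.27], [272, 170, 5, 4]) [ 580.7 -100.7   15. ] -267.74266812508324
(18, [273.67, 196.0], [272, 194, 4, 5]) [ 558.6 -107.    15. ] -267.2775635641762
```

View pics/wrist9.png

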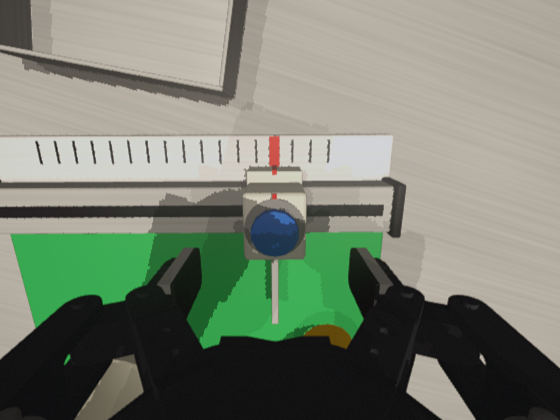

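Emit:
{"api": "drive_tool", "payload": {
  "targets": [
    [0.075,[-0.001,0,-0.015],0],
    [0.075,[-0.0025,-0.0005,-0.035],0],
    [0.075,[-0.0025,-0.0005,-0.055],0],
    [0.075,[-0.0025,-0.0005,-0.07],0],
    [0.075,[-0.0025,-0.0005,-0.075],0],
    [0.06,[-0.0025,-0.0005,-0.075],0],
    [0.05,[-0.0025,-0.0005,-0.075],0],
    [0.05,[-0.0025,-0.0005,-0.075],0]
  ]
}}

```text
t: 18.95
eef_pos: [551.8, -108.6, 58.1]
eef_rot: [0.989, 0.148, 0.001, 0.001]
ft_force: [0.4, 0.1, 0.2]
finger_gap: 0.583
```

Emit:
{"api": "drive_tool", "payload": {
  "targets": [
    [0.046,[0,0,0],0],
    [0.043,[0,0,0],0],
    [0.041,[0,0,0],0],
    [0.041,[0,0,0],0],
    [0.041,[0,0,0],0]
  ],
  "newtons": 20
}}

```text
t: 19.58
eef_pos: [552.1, -108.7, 58.7]
eef_rot: [0.989, 0.148, 0.001, 0.001]
ft_force: [-0.5, -0.7, 5.1]
finger_gap: 0.512
```

Now a gentle nudge toward +y, 4 mm at most, in small steps.

Emit:
{"api": "drive_tool", "payload": {
  "targets": [
    [0.041,[-0.0003,0.001,0],0],
    [0.041,[-0.0006,0.0019,0],0],
    [0.041,[-0.0007,0.0024,0],0],
    [0.041,[-0.0007,0.0024,0],0]
  ]
}}

```text
t: 20.08
eef_pos: [551.4, -106.3, 58.7]
eef_rot: [0.989, 0.148, 0.001, 0.001]
ft_force: [-0.7, -0.6, 2.4]
finger_gap: 0.515
```

Emit:
{"api": "drive_tool", "payload": {
  "targets": [
    [0.041,[-0.0002,0.0005,0],0],
    [0.041,[-0.0003,0.001,0],0],
    [0.041,[-0.0004,0.0014,0],0],
    [0.041,[-0.0004,0.0014,0],0]
  ]
}}

```text
t: 20.58
eef_pos: [550.9, -105.0, 58.7]
eef_rot: [0.989, 0.148, 0.001, 0.001]
ft_force: [-0.1, -1.4, 2.7]
finger_gap: 0.511
```

Emit:
{"api": "drive_tool", "payload": {
  "targets": [
    [0.041,[-0.0001,0.0004,0],0],
    [0.041,[-0.0002,0.0007,0],0],
    [0.041,[-0.0003,0.001,0],0],
    [0.041,[-0.0003,0.001,0],0]
  ]
}}

```text
t: 21.08
eef_pos: [550.8, -104.5, 58.8]
eef_rot: [0.989, 0.148, 0.001, 0.002]
ft_force: [0.5, -3.2, 1.0]
finger_gap: 0.511
```

```bash
python3 look.py wrist10
```

```text
[ 550.81795888 -104.54500859   58.75812972] [ 0.54496627 -3.21371323  0.97667534] 0.5111036348647034 [0.98894224 0.14828393 0.00147792 0.00171489] s -262.6385535573118
(510, [280.3, 158.38], [274, 139, 14, 40]) [598.  -94.9  15. ] -267.4141757567768
(41, [274.22, 190.22], [271, 187, 7, 7]) [577.  -97.4  15. ] -263.49017818663816
(43, [274.53, 233.91], [272, 230, 6, 8]) [ 547.7 -106.6   15. ] -263.6461291867077
```

View pics/wrist10.png

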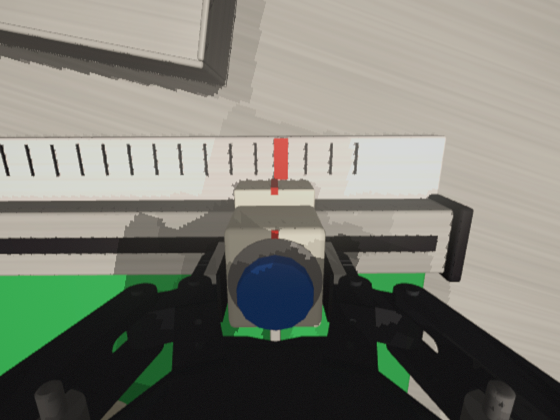

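Force is starting to build (−3 N), as if the pin has met the notch wall. One more small step to be sure.

Emit:
{"api": "drive_tool", "payload": {
  "targets": [
    [0.041,[-0.0001,0.0005,0],0],
    [0.041,[-0.0003,0.001,0],0],
    [0.041,[-0.0004,0.0013,0],0],
    [0.041,[-0.0004,0.0013,0],0]
  ]
}}

```text
t: 21.62
eef_pos: [550.7, -104.0, 58.7]
eef_rot: [0.989, 0.148, 0.002, 0.002]
ft_force: [0.5, -5.2, 0.1]
finger_gap: 0.505
```

Emit:
{"api": "drive_tool", "payload": {
  "targets": [
    [0.041,[-0.0002,0.0007,0],0],
    [0.041,[-0.0004,0.0014,0],0],
    [0.041,[-0.0006,0.002,0],0],
    [0.041,[-0.0006,0.002,0],0]
  ]
}}

```text
t: 22.12
eef_pos: [550.5, -103.6, 58.8]
eef_rot: [0.989, 0.148, 0.002, 0.003]
ft_force: [1.1, -6.0, 0.5]
finger_gap: 0.514
```

The stop is blocked: 2 mm commanded gave under 0.5 mm of motion at 6 N, against 1 N when unlocked. It is locked. Centring it in its play on the mark.

Emit:
{"api": "drive_tool", "payload": {
  "targets": [
    [0.041,[0.0004,-0.0013,0],0],
    [0.041,[0.0008,-0.0026,0],0],
    [0.041,[0.0012,-0.0039,0],0],
    [0.041,[0.0015,-0.005,0],0],
    [0.041,[0.0015,-0.005,0],0],
    [0.041,[0.0015,-0.005,0],0]
  ]
}}

```text
t: 22.88
eef_pos: [552.0, -108.2, 58.7]
eef_rot: [0.989, 0.148, 0.002, 0.003]
ft_force: [-0.5, 0.5, 2.6]
finger_gap: 0.511
```

```bash
python3 look.py wrist11
```

```text
[ 551.96383617 -108.22274054   58.73306882] [-0.45031298  0.49272127  2.6487338 ] 0.5108960422507526 [0.98897053 0.14807213 0.00196292 0.00284399] s -266.49049762658274
(516, [274.04, 158.36], [268, 139, 13, 40]) [598.1 -95.   15. ] -267.4547627171561
(25, [273.88, 188.56], [271, 187, 7, 4]) [ 579.2 -100.7   15. ] -267.30066591941755
(49, [274.2, 233.55], [271, 230, 7, 8]) [ 549.1 -110.1   15. ] -267.437348019983
```

The pointer and red tick agree within 0.2 mm. Releasing and backing off.

Emit:
{"api": "drive_tool", "payload": {
  "targets": [
    [0.05,[0,0,0],0],
    [0.06,[0,0,0],0],
    [0.075,[0,0,0],0],
    [0.075,[0,0,0],0],
    [0.075,[0,0,0.02],0],
    [0.075,[0,0,0.05],0],
    [0.075,[0,0,0.09],0],
    [0.075,[0,0,0.13],0]
  ]
}}

```text
t: 23.92
eef_pos: [551.6, -108.4, 189.8]
eef_rot: [0.989, 0.148, 0.002, 0.003]
ft_force: [1.1, 0.1, 0.1]
finger_gap: 0.879
```

Emit:
{"api": "drive_tool", "payload": {
  "targets": [
    [0.075,[-0.02,-0.02,0.03],0],
    [0.075,[-0.05,-0.06,0.05],0],
    [0.075,[-0.08,-0.11,0.06],0],
    [0.075,[-0.1,-0.16,0.06],0],
    [0.075,[-0.12,-0.21,0.06],0],
    [0.075,[-0.13,-0.26,0.06],0],
    [0.075,[-0.13,-0.28,0.06],0],
    [0.075,[-0.13,-0.28,0.06],0]
  ]
}}

```text
t: 24.92
eef_pos: [421.6, -389.2, 249.6]
eef_rot: [0.989, 0.147, 0.002, 0.003]
ft_force: [0.4, 0.9, 0.2]
finger_gap: 0.878
```

Run:
```python
from h import *
from plant import robot, viewer
n=np.array([-.2955,.9553]);r={}
for c in ("top","side"):
    m=viewer.camera_model(c);p,d=viewer.read_camera(c);cv2.imwrite(f"pics/{c}12.png",p[:,:,::-1])
    for k in ("red","blue"):
        for b in blobs(masks(p)[k])[0]:
            z=15 if k=="red" else 99.5; P=plane(m,*b[1],z);print(c,k,b,P.round(1),P[:2]@n)
            if k=="blue": print(' depth z',pt(m,*b[1],np.median(d[int(b[1][1])-2:int(b[1][1])+3,int(b[1][0])-2:int(b[1][0])+3])).round(1))
print(robot.state()['t'],robot.state()['eef_pos'])
```

```text
top red (35, [340.46, 203.57], [338, 199, 6, 10]) [600.4 -92.7  15. ] -265.990597705823
top blue (239, [351.23, 219.28], [343, 211, 18, 18]) [ 552.1 -107.2   99.5] -265.53014354794516
 depth z [ 552.3 -107.2   99. ]
side red (28, [278.07, 209.71], [272, 209, 12, 3]) [597.8 -94.8  15. ] -267.20980004373706
side blue (1189, [539.71, 83.09], [520, 54, 40, 58]) [ 174.5 -642.9   99.5] -665.7551620265049
 depth z [ 171.6 -663.3   88.6]
side blue (17, [534.71, 68.88], [532, 67, 6, 5]) [ 189.5 -704.4   99.5] -728.8638585414315
 depth z [ 187.  -724.6   89.2]
side blue (8, [539.62, 71.88], [539, 70, 3, 5]) [ 177.8 -694.9   99.5] -716.3990651725074
 depth z [ 175.  -715.7   88.8]
side blue (163, [303.61, 181.63], [296, 175, 16, 13]) [ 553.  -105.3   99.5] -264.04761948958463
 depth z [ 553.5 -106.8   98.1]
25.025 [ 422.49707375 -386.14933186  249.49365593]
```

View pics/top12.png

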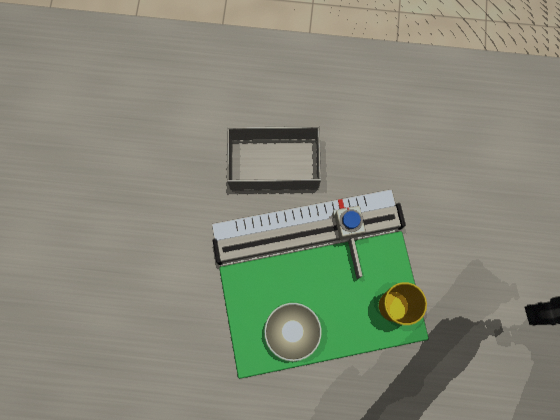

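View pics/side12.png

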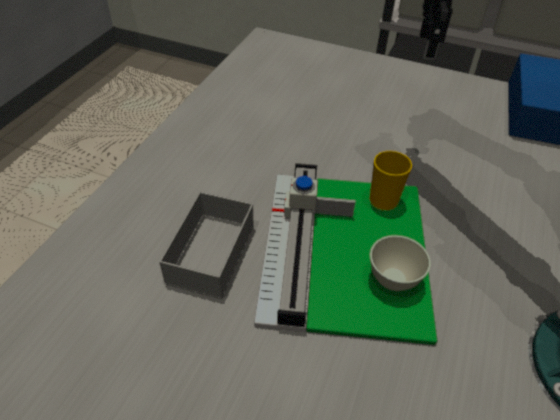

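Top view: cap at (351,219) level with the red tick at (340,204). Both depth readings (98–99) show the cap down. The cup, bowl and pan are where they were, and the arm is clear. Handing in.

```bash
python3 -c "
from plant import robot
print(robot.hand_in())"
```

```text
the job is handed in; nothing more can be done
None
```

The stop is at the red mark and locked, and I handed the job in with the arm clear, about 25 s on the robot's clock.

- **Lock at the start:** it was off. The gripped stop slid 11 mm at about 1 N.
- **Slide:** I slid it 11 notches to the red mark, overshot by 2.6 mm on the way and moved it back.
- **Press:** one slow full press reached the bump stop, with a highest reading of 13 N.
- **Lock at the end:** it is on. The button stayed down (nothing at 100.8 mm, contact at 99.7 mm, against 103 mm before the press). In a gentle +y nudge the stop was held after about 4 mm, with the force rising to 6 N. I then centred it again.
- **Last position checks:**
  - The wrist view put the pointer within 0.2 mm of the red tick before I let go.
  - The top view afterwards agreed within 0.5 mm.
  - The side view was about 3 mm off, but only part of the cap was picked out there, so I put little weight on it.
- **Other things:** the cup, bowl and pan look unmoved in the final pictures.

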